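# Stop test of the egg conveyor

## Robot

A 6-joint arm with a two-finger parallel gripper is mounted at the origin on the work surface. World frame = base frame: x ahead of the robot, y to its left, z up, the work surface at z = 0. Lengths are in mm, angles in rad, forces in N, time in s.
With the tool pointing down it reaches from about 375 to 975 mm from the base axis. Payload 3.8 kg.
Tool frame: the origin (TCP) lies at the very end of the fingers, on their centre line; the grasp point (between the pads) lies 19 mm behind it; z points along the fingers, y is the direction in which the jaws open and shut (so a half turn about z gives the same grasp; the last joint's range is limited). The gripper opens to 88 mm and grips with 3 to 60 N. Pads are 18 mm wide; open, the fingers measure 123 mm over their backs; the gripper's body (75 mm by 187 mm) begins 45 mm behind the grasp point.
Start: joints at [-1.237, 0.264, 1.604, -0, 1.274, -0.037], TCP at [244.588, -629.122, 238.706] pointing down, gripper open.
Joint ranges: [-2.63, 2.63], [-0.94, 2.18], [0.31, 2.57], [-1.31, 4.45], [0, 2.66], [-2.55, 2.55]. Speed limits (rad/s): [2.57, 2.57, 3.14, 3.14, 3.14, 3.14].

## Interface

Orientations are given as a unit quaternion [x, y, z, w].
In Python, from plant import ctrl gives the robot as it stands.
- The arm moves only by the tool send_rows, never from a script. Its arguments are lists of equal length, an entry for each row: "delta_pos": the shift along the tool's x, y, z in mm, a list of three; "dr": the turn, a rotation vector about the tool's x, y, z in degrees, a list of three; "fingers": the closure, from 0 (fully open) to 1 (shut). In form: {"delta_pos": [[tx, ty, tz], ...], "dr": [[rx, ry, rz], ...], "fingers": [fingers, ...]}. A call has 1 to 12 rows; each row is the pose to reach, as a shift and turn from the pose commanded when the call began, along the tool's axes at that moment; what a row does not reach only later rows make up. A row lasts 1/10 s, in which the tool goes at most 50 mm and 8.59 degrees, less where a joint would pass 70% of its speed; a pose out of reach is approached as far as the arm can. A call with a gripper value outside its range is refused whole. The fingers move at their own pace and stop on an object; "squeeze" is the grip in N (left out, the last holds). Time passes only in rows, so rows that repeat a pose let the fingers close. It gives the time, the measured TCP pose, the force and the opening at its end, in the units of the state.
- ctrl.get_state(): the state, without advancing time (a new reading comes with each control period).
- ctrl.read_camera(name): name is "scene" or "top"; returns a dict with "img" (480x640x3 uint8, blue, green, red), "fx", "fy", "cx", "cy" (pixels), "eye" and "orientation" of the camera in the world. Camera axes: x right, y down, z forward; pixel columns grow to the right and rows downward; lengths in mm; the calibration is good to about 2 mm. A picture is of the moment at which its call begins. There is no depth.
- ctrl.sign_off(): hands the job in, once; it reports no verdict.
The state is a dict: "t": time; "joints": joint angles; "dq": joint speeds; "joint_efforts": joint torques, N m; "position": TCP position; "eef_rot": TCP orientation; "ft_force": force on the tool from outside, world axes, zero at the start; "ft_torque": the same for the moment, N m; "width": finger opening in mm.
Only numpy, scipy, OpenCV 4.12 (cv2) and the standard library are available. Lean on these libraries where they do the work, as an engineer would, in place of code of your own. Each camera call takes 0.05 s, during which the arm holds its last target. There are 200 camera calls.

## Task

Test the stop of the egg conveyor with the fingertips only, without picking anything up: press the mushroom button fully in so that it latches and take the fingers off it to see that it stays in; then push one of its lugs sideways to twist the head clockwise until the button springs back out. Only after that, press the small flat start button on the other box fully in and let it go. Leave the goods around the two boxes where they are.

Things in the scene. Friction and masses are not known exactly. Their poses are not given: they have to be found in the camera images.
- stop_station: Grey box fixed to the counter, 120 x 120 mm and 55 mm high, carrying the mushroom stop button at its middle. Origin: centre of its underside; z up. The button's axis is this z axis.
- stop_top (a point): Centre of the top of the black mushroom head (68 mm diameter, gently domed), about 88 mm above the counter when it is out; it moves with the head. The rim of the dome is 4 mm lower than this point. Two lugs stand up from the rim, on opposite sides; between them the dome is free for 44 mm.
- lug_a (a point): Centre of the top face of one lug of the mushroom head: an upright block 12 mm thick (in the direction of turning) and 16 mm long (radially, 22 to 38 mm from the button's axis, this point at 30 mm), its top 23.5 mm above stop_top and about 26 mm above the dome around it. At rest it lies on the +y side of the box. Pushing either lug sideways turns the head.
- lug_b (a point): The same point of the other, identical lug, opposite lug_a (-y side of the box at rest).
- stop_slide (a joint): How far the mushroom is pressed in, m: 0 fully out, 0.010 the bottom. A spring pushes it out (4 N at the top, about 9 N at the bottom). Pressed to the bottom and let go, a catch holds it in at about 0.008; pressed less, it springs out again.
- stop_head (a joint): Twist of the mushroom head, rad: 0 at rest, growing clockwise seen from above, stop at 1.0. It can only turn clockwise from rest. A light spring (0.03 to 0.15 N m) turns it back to 0. With the button latched in, the catch lets go at about 0.4 to 0.5 and the head springs up 8 mm.
- start_station: Grey box fixed to the counter, 90 x 90 mm and 55 mm high, carrying the start button at its middle. Origin: centre of its underside; z up.
- start_top (a point): Centre of the top of the start button, a small flat round black push button, 30 mm diameter, in an aluminium ring; about 73 mm above the counter.
- start (a joint): How far the start button is pressed, m: 0 out, 0.006 fully in (takes 5 N); it springs back.
- food_tin: Bystander, to be left alone: upright food tin, 66 mm diameter, 95 mm high. Origin: centre of its underside.
- flat_tin: Bystander, to be left alone: flat round metal tin, 60 mm diameter, 35 mm high. Origin: centre of its underside.
- soap_box: Bystander, to be left alone: small flat carton, 85 x 55 x 35 mm. Origin: centre of its underside.
- egg_carton: Bystander, to be left alone: closed cardboard egg carton, 110 x 155 x 69 mm. Origin: centre of its underside.
- soap_bottle: Bystander, to be left alone: upright bottle, 68 mm diameter, 190 mm high. Origin: centre of its underside.
- sweet_jar: Bystander, to be left alone: clear jar with screw cap, 84 mm diameter, 110 mm high. Origin: centre of its underside.
- scrub_brush: Bystander, to be left alone: wooden scrubbing brush lying bristles down, 150 x 50 x 42 mm. Origin: centre of its underside.
Things that resemble listed ones, but are neither listed nor needed, are in the scene too. What is shaped like the stop_station but pink is not meant.

How it is judged:
By the outcome, as a careful person would: the job done as asked, in the order asked, and still so for the second after the job is handed in, with the robot touching nothing.
It also fails if it takes over 48 s, if anything falls off the work surface, if the arm or the gripper's body presses on something with over 40 N, if the wrist force passes 120 N, or if a joint passes its speed limit or range.

## Working session

There is one attempt and no reset: what is moved stays moved. The work goes in short steps, Python scripts to look and compute and a tool call to move; the robot and the scene stay as the last step left them, time stands still between calls to the robot, and variables do not carry over. Pictures are saved under pics/ and viewed, about 8 in all and at most 12, crops included, and the job is handed in when it is done.

Besides the shell and the picture viewer there is one more tool, called after "Request:" by a JSON object that holds its "method" and its "body". send_rows: Moves the arm, as the interface text tells. Its arguments: {"type":"object","properties":{"delta_pos":{"type":"array","items":{"type":"array","items":{"type":"number"}}},"dr":{"type":"array","items":{"type":"array","items":{"type":"number"}}},"fingers":{"type":"array","items":{"type":"number"}},"squeeze":{"type":"number"}},"required":["delta_pos","dr","fingers"]}

```bash
mkdir -p pics
cat > h.py <<'E'
import numpy as np, cv2
from plant import ctrl
from scipy.spatial.transform import Rotation as R
def cam(n):
    return ctrl.read_camera(n)
def ray(c,u,v,z):
    d=R.from_quat(c['orientation']).apply([(u-c['cx'])/c['fx'],(v-c['cy'])/c['fy'],1]); e=np.array(c['eye'])
    return e+d*(z-e[2])/d[2]
def proj(c,p):
    q=R.from_quat(c['orientation']).inv().apply(np.array(p)-c['eye']); return q[0]/q[2]*c['fx']+c['cx'],q[1]/q[2]*c['fy']+c['cy']
E
python3 - <<'E'
from h import *
for n in('scene','top'):
    c=cam(n); cv2.imwrite(f'pics/{n}0.png',c['img']); print(n,c['fx'],c['cx'],c['cy'],c['eye'],c['orientation'])
print(ctrl.get_state())
E
```

```text
scene 534.3084329845793 317.7781148318747 239.71329973815423 [ 953.54127774  728.19587773 1052.41459278] [ 0.24941774  0.89944918 -0.34596275 -0.09535062]
top 457.02752385607596 316.0867652424908 245.80885809509917 [ 417.50643763  -25.83793503 1196.06534406] [-0.69861224  0.71473254 -0.01979742  0.02657816]
{'t': 0.1, 'joints': array([-1.23690763e+00,  2.64630986e-01,  1.60522652e+00,  2.68541896e-05,
        1.27369256e+00, -3.69460418e-02]), 'dq': array([-0.00065277, -0.00231762, -0.00317315, -0.00014587,  0.00039463,
        0.0007608 ]), 'joint_efforts': array([-2.39800346e-05, -5.03619754e+01, -3.58071005e+01,  7.29827676e-02,
        2.33669806e-02, -5.75260833e-05]), 'position': array([ 244.38493575, -628.52561247,  237.54995566]), 'eef_rot': array([ 9.82859648e-01,  1.84352801e-01, -1.32082839e-04, -9.69837983e-04]), 'ft_force': array([0.43970434, 0.04217087, 0.08959506]), 'ft_torque': array([ 0.04081232, -0.04672587,  0.00985328]), 'width': 87.99148548424364}
```

View pics/scene0.png

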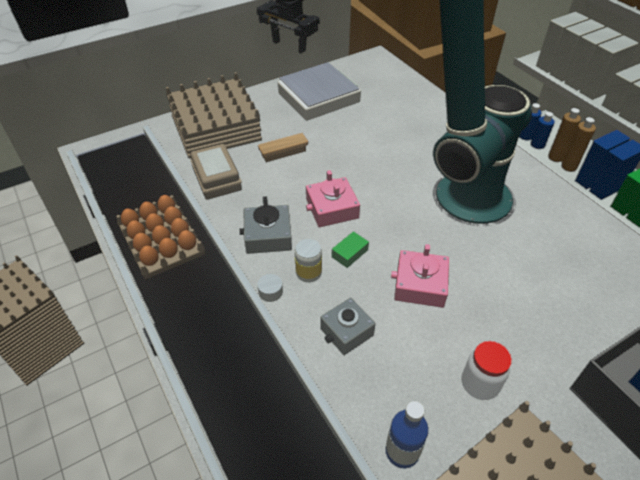

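View pics/top0.png

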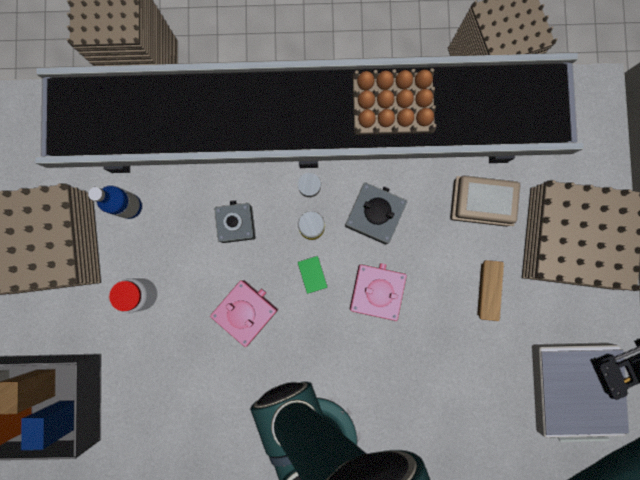

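Candidates for the stop station in the top view are grey at (377,212), pink at (378,292) and pink at (242,313). I choose the grey one. The start station is the small grey box at (233,222). I'll check both in a close crop.

Run:
```python
from h import *
t=cv2.imread('pics/top0.png'); s=cv2.imread('pics/scene0.png')
def crop(i,u,v,h=33): return cv2.resize(i[v-h:v+h,u-h:u+h],(400,300) if 0 else (300,300),interpolation=cv2.INTER_CUBIC)
cv2.imwrite('pics/crop1.png',np.vstack([np.hstack([crop(t,377,212),crop(t,234,220)]),np.hstack([crop(s,267,225),crop(s,347,325)])]))
# grey box masks in top view
hsv=cv2.cvtColor(t,cv2.COLOR_BGR2HSV); c=cam('top')
for (u,v) in((377,212),(234,222)):
    g=t[v-40:v+40,u-40:u+40]; m=((g.max(2)<150)&(hsv[v-40:v+40,u-40:u+40,2]<150)).astype(np.uint8)
    n,l,st,ce=cv2.connectedComponentsWithStats(m); k=l[40-18,40]or l[40,40-18]
    k=1+np.argmax(st[1:,4]); mm=cv2.morphologyEx((l==k).astype(np.uint8),cv2.MORPH_OPEN,np.ones((9,9)))
    cs,_=cv2.findContours(mm,cv2.RETR_EXTERNAL,cv2.CHAIN_APPROX_NONE); q=max(cs,key=cv2.contourArea)
    b=cv2.boxPoints(cv2.minAreaRect(q))+[u-40,v-40]; print(b.round(1).tolist())
    P=np.array([ray(c,*p,55) for p in b]); print(P.round(0).tolist(),P.mean(0), [np.linalg.norm(P[i]-P[i-1]).round() for i in range(4)])
    print(g[40-16,40-16:40+16:4].tolist())
```

```text
[[342.4, 226.6], [364.4, 177.1], [410.0, 197.3], [387.9, 246.9]]
[[539.0, -83.0, 55.0], [664.0, -142.0, 55.0], [609.0, -254.0, 55.0], [486.0, -195.0, 55.0]] [ 574.48467694 -168.49520096   55.        ] [np.float64(124.0), np.float64(138.0), np.float64(125.0), np.float64(137.0)]
[[110, 106, 96], [106, 103, 94], [106, 102, 94], [114, 108, 102], [110, 103, 94], [113, 109, 101], [114, 107, 101], [112, 109, 98]]
[[212.4, 203.8], [251.8, 199.5], [256.3, 240.0], [216.9, 244.3]]
[[605.0, 243.0, 55.0], [613.0, 144.0, 55.0], [511.0, 134.0, 55.0], [502.0, 233.0, 55.0]] [557.7472668  188.42787087  55.        ] [np.float64(103.0), np.float64(100.0), np.float64(103.0), np.float64(99.0)]
[[135, 135, 133], [111, 111, 106], [115, 112, 106], [106, 102, 96], [114, 107, 99], [112, 106, 100], [111, 104, 95], [123, 111, 107]]
```

View pics/crop1.png

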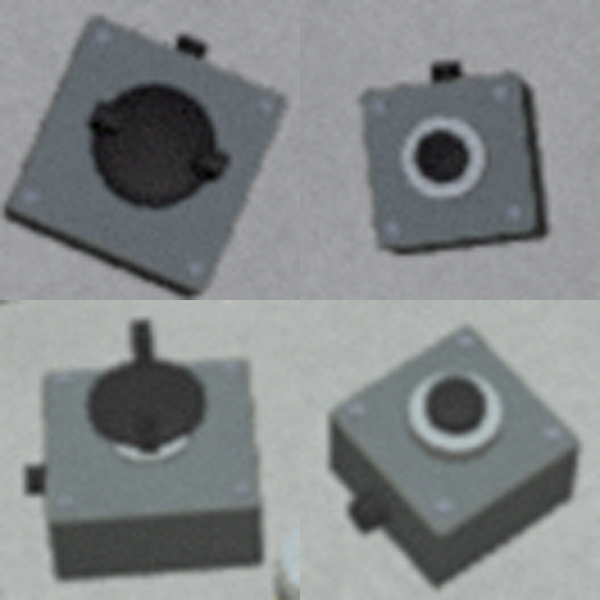

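```bash
cat >> h.py <<'E'
def go(target,yv=None):
    """delta in tool axes to target xyz; yv: wanted tool-y direction (world, up to sign), tool pointing down"""
    s=ctrl.get_state(); Rt=R.from_quat(s['eef_rot']); d=Rt.inv().apply(np.array(target)-s['position'])
    dr=None
    if yv is not None:
        y=np.array([*yv,0.]);y/=np.linalg.norm(y)
        if y@Rt.as_matrix()[:,1]<0:y=-y
        z=np.array([0,0,-1.]); M=np.column_stack([np.cross(y,z),y,z])
        dr=np.degrees((Rt.inv()*R.from_matrix(M)).as_rotvec()).round(1)
    print('t',round(s['t'],2),'pos',s['position'].round(1),'F',s['ft_force'].round(1),'delta',d.round(1),'dr',dr,'q6',s['joints'][5].round(2))
E
python3 - <<'E'
from h import *
t=cam('top');s=cam('scene')
print('head',ray(t,377.9,211.1,84),ray(s,266.3,214.7,84))
print('start',ray(t,232.2,221.5,73),ray(s,348.1,315.1,73))
A=ray(t,344+103/4.545,179+118/4.545,111.5);B=ray(t,344+213/4.545,179+162/4.545,111.5)
print('lugs',A,B,np.linalg.norm(A-B),(A+B)/2)
u=(A-B)[:2];u/=np.linalg.norm(u); print('u',u,np.degrees(np.arctan2(u[1],u[0])))
c=(ray(t,377.9,211.1,84)+ray(s,266.3,214.7,84))/2
go([c[0],c[1],160],[-u[1],u[0]])
E
```

```text
head [ 572.28332283 -169.15077636   84.        ] [ 572.95186849 -162.8274265    84.        ]
start [556.51542271 190.41746416  73.        ] [557.14258757 194.83075337  73.        ]
lugs [ 583.8618794  -139.25978113  111.5       ] [ 559.20891559 -196.20966495  111.5       ] 62.056892377360285 [ 571.53539749 -167.73472304  111.5       ]
u [0.39726391 0.91770441] 66.59275656903212
t 0.25 pos [ 244.5 -628.8  238.1] F [-0.3 -0.   0.4] delta [ 473.5 -312.4   78.4] dr [ -0.1  -0.  -45.3] q6 -0.04
```

Request:
{"method": "send_rows", "body": {"delta_pos": [[40,-26,0],[80,-53,0],[120,-79,5],[160,-106,10],[200,-132,15],[240,-158,20],[280,-185,25],[320,-211,30],[360,-237,30],[400,-264,30],[440,-290,30],[473,-312,30]], "dr": [[0,0,-4],[0,0,-8],[0,0,-12],[0,0,-16],[0,0,-20],[0,0,-24],[0,0,-28],[0,0,-32],[0,0,-36],[0,0,-40],[0,0,-43],[0,0,-45]], "fingers": [1,1,1,1,1,1,1,1,1,1,1,1], "squeeze": 20}}

```text
t: 1.45
position: [573.5, -164.6, 208.8]
eef_rot: [0.837, 0.548, 0.0, 0.0]
ft_force: [0.3, -0.7, -0.6]
width: 0.4
```

Run:
```python
from h import *
go([572,-167,130],[-.91770441,.39726391])
```

```text
t 1.45 pos [ 573.5 -164.6  208.8] F [ 0.3 -0.7 -0.6] delta [-2.8 -0.5 78.8] dr [ 0.  -0.  -0.2] q6 0.09
```

Request:
{"method": "send_rows", "body": {"delta_pos": [[-3,-1,35],[-3,-1,70],[-3,-1,84],[-3,-1,84],[-3,-1,84]], "dr": [[0,0,0],[0,0,0],[0,0,0],[0,0,0],[0,0,0]], "fingers": [1,1,1,1,1]}}

```text
t: 1.95
position: [570.7, -169.7, 125.5]
eef_rot: [0.838, 0.546, 0.0, 0.0]
ft_force: [0.7, -1.2, 0.3]
width: 0.7
```

Run:
```python
from h import *
t=cam('top');s=cam('scene')
p=ctrl.get_state()['position'];print(p,proj(s,p),proj(t,p))
a=cv2.resize(s['img'][165:265,215:315],(600,600),interpolation=cv2.INTER_CUBIC)
cv2.imwrite('pics/c2.png',a)
```

```text
[ 571.67186185 -170.15417135  126.88533926] (np.float64(264.163498894923), np.float64(200.62952526772705)) (np.float64(380.60556706408954), np.float64(208.7747097635964))
```

View pics/c2.png

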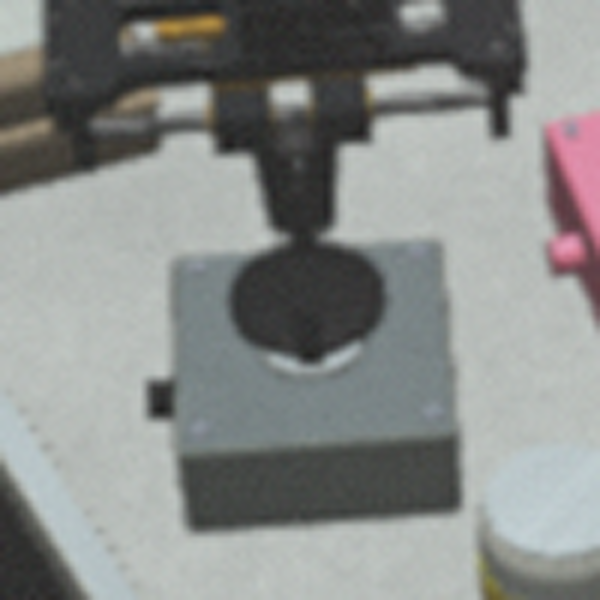

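Request:
{"method": "send_rows", "body": {"delta_pos": [[0,0,20],[0,0,32],[0,0,36],[0,0,39],[0,0,42],[0,0,44],[0,0,46],[0,0,46]], "dr": [[0,0,0],[0,0,0],[0,0,0],[0,0,0],[0,0,0],[0,0,0],[0,0,0],[0,0,0]], "fingers": [1,1,1,1,1,1,1,1]}}

```text
t: 2.85
position: [570.4, -169.5, 80.0]
eef_rot: [0.837, 0.546, 0.0, 0.0]
ft_force: [-3.4, -0.1, 4.7]
width: 0.4
```

Request:
{"method": "send_rows", "body": {"delta_pos": [[0,0,1],[0,0,2],[0,0,3],[0,0,3]], "dr": [[0,0,0],[0,0,0],[0,0,0],[0,0,0]], "fingers": [1,1,1,1]}}

```text
t: 3.25
position: [570.6, -169.5, 77.6]
eef_rot: [0.837, 0.546, 0.0, 0.0]
ft_force: [-4.8, 1.3, 9.2]
width: 0.2
```

Request:
{"method": "send_rows", "body": {"delta_pos": [[0,0,1],[0,0,2],[0,0,2]], "dr": [[0,0,0],[0,0,0],[0,0,0]], "fingers": [1,1,1]}}

```text
t: 3.55
position: [570.8, -169.6, 77.4]
eef_rot: [0.837, 0.546, 0.0, 0.0]
ft_force: [-8.6, 2.7, 18.2]
width: 0.5
```

Request:
{"method": "send_rows", "body": {"delta_pos": [[0,0,1.5],[0,0,1.5],[0,0,-8],[0,0,-30],[0,0,-55],[0,0,-55]], "dr": [[0,0,0],[0,0,0],[0,0,0],[0,0,0],[0,0,0],[0,0,0]], "fingers": [1,1,1,1,1,1]}}

```text
t: 4.15
position: [573.6, -170.4, 133.1]
eef_rot: [0.838, 0.546, 0.003, 0.003]
ft_force: [0.9, -0.9, 0.4]
width: 0.4
```

Run:
```python
from h import *
s=cam('scene')
cv2.imwrite('pics/c3.png',cv2.resize(s['img'][165:265,215:315],(600,600),interpolation=cv2.INTER_CUBIC))
u=np.array([.39726,.9177]);v=np.array([u[1],-u[0]])
go([571.5,-168,130],[-u[1],u[0]])
```

```text
t 4.2 pos [ 572.3 -169.9  131.1] F [-0.6  0.5  0. ] delta [ 1.4 -1.6  1.1] dr [ 0.3 -0.  -0.3] q6 0.08
```

View pics/c3.png

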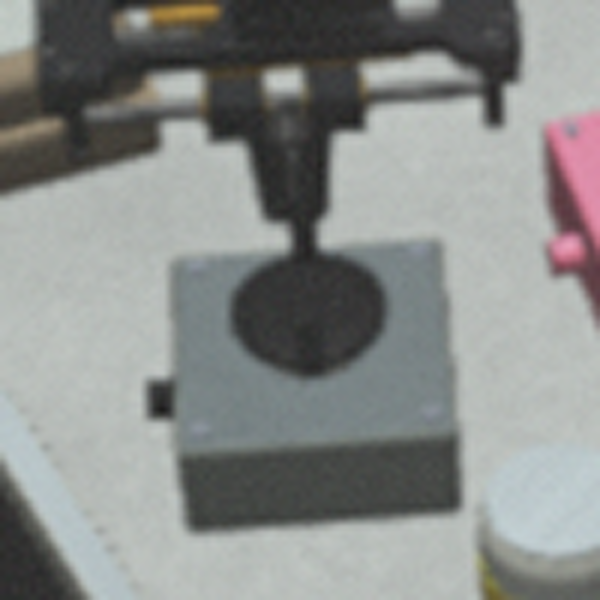

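The white collar under the head is now hidden and the head sits lower (its top edge went from row 240 to row 250 in the crop), so it has latched with the fingers off. Next I push the +y lug clockwise, along tool +y, starting from beside it.

Request:
{"method": "send_rows", "body": {"delta_pos": [[15,-18,0],[30,-37,0],[30,-37,0],[30,-37,20],[30,-37,37],[30,-37,37]], "dr": [[0,0,0],[0,0,0],[0,0,0],[0,0,0],[0,0,0],[0,0,0]], "fingers": [1,1,1,1,1,1]}}

```text
t: 4.8
position: [546.2, -126.7, 88.2]
eef_rot: [0.837, 0.546, -0.002, -0.002]
ft_force: [0.3, -0.7, -0.6]
width: 0.8
```

Request:
{"method": "send_rows", "body": {"delta_pos": [[0,4,0],[0,8,0],[0,12,0],[0,15,0],[0,18,0],[0,21,0],[0,24,0],[0,24,0]], "dr": [[0,0,0],[0,0,0],[0,0,0],[0,0,0],[0,0,0],[0,0,0],[0,0,0],[0,0,0]], "fingers": [1,1,1,1,1,1,1,1]}}

```text
t: 5.6
position: [570.4, -136.3, 91.7]
eef_rot: [0.838, 0.546, -0.0, -0.0]
ft_force: [-2.7, 1.8, 2.8]
width: 0.6
```

Run:
```python
from h import *
s=cam('scene');t=cam('top')
f=lambda i,u,v,h:cv2.resize(i[v-h:v+h,u-h:u+h],(390,390),interpolation=cv2.INTER_CUBIC)
cv2.imwrite('pics/c4.png',np.hstack([f(s['img'],266,215,40),f(t['img'],378,212,40)]))
go([571.5,-168,92])
```

```text
t 5.7 pos [ 570.3 -136.3   91.7] F [-2.4  3.3  2.8] delta [-28.5  13.9  -0.3] dr None q6 0.14
```

View pics/c4.png

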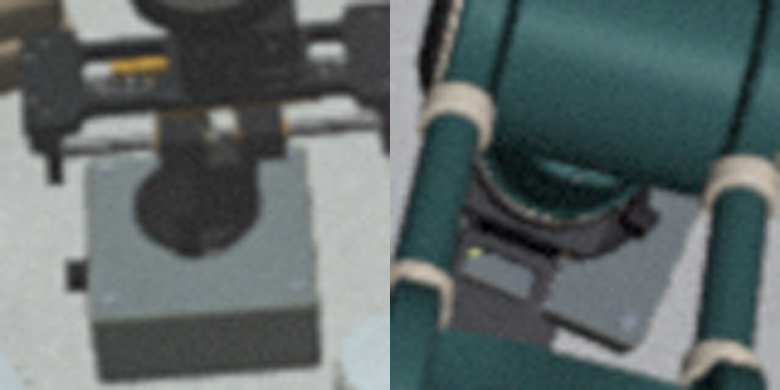

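It's in contact (about 3.5 N) and not yet released, so I keep pushing.

Request:
{"method": "send_rows", "body": {"delta_pos": [[0,2,0],[0,4,0],[0,6,0],[0,8,0],[0,8,0]], "dr": [[0,0,0],[0,0,0],[0,0,0],[0,0,0],[0,0,0]], "fingers": [1,1,1,1,1]}}

```text
t: 6.2
position: [577.6, -140.1, 91.7]
eef_rot: [0.837, 0.546, -0.0, -0.0]
ft_force: [-3.5, 2.2, 3.8]
width: 0.3
```

Request:
{"method": "send_rows", "body": {"delta_pos": [[0,2,0],[0,3.5,0],[0,3.5,0]], "dr": [[0,0,0],[0,0,0],[0,0,0]], "fingers": [1,1,1]}}

```text
t: 6.5
position: [580.6, -141.7, 91.8]
eef_rot: [0.838, 0.546, -0.001, -0.0]
ft_force: [-4.9, 1.7, 5.2]
width: 0.5
```

Run:
```python
from h import *
s=cam('scene')
cv2.imwrite('pics/c5.png',cv2.resize(s['img'][165:265,215:315],(600,600),interpolation=cv2.INTER_CUBIC))
go([571.5,-168,92])
```

```text
t 6.55 pos [ 580.6 -141.6   91.8] F [-5.2  1.9  4.7] delta [-27.8   2.3  -0.2] dr None q6 0.13
```

View pics/c5.png

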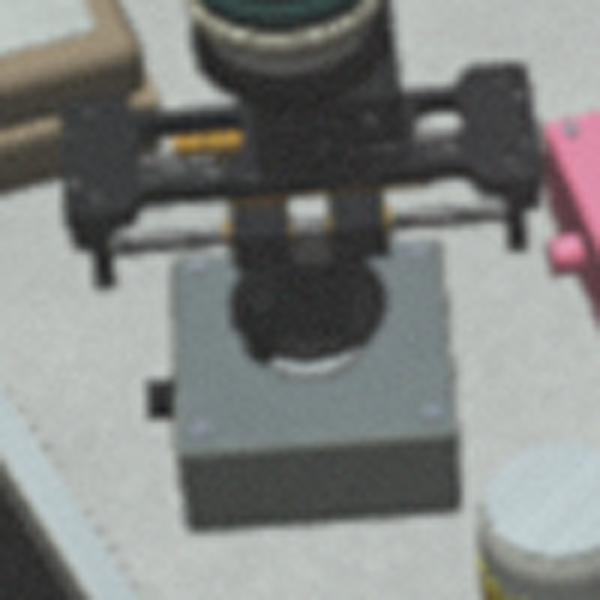

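The head has popped up: the collar is visible again and the far lug has rotated to crop (258,352). I back off, rise, check that it's out, then head for the start button.

Request:
{"method": "send_rows", "body": {"delta_pos": [[0,-6,0],[0,-14,0],[0,-24,0],[0,-36,0],[0,-36,0],[0,-36,-25],[0,-36,-60],[0,-36,-70],[0,-36,-70]], "dr": [[0,0,0],[0,0,0],[0,0,0],[0,0,0],[0,0,0],[0,0,0],[0,0,0],[0,0,0],[0,0,0]], "fingers": [1,1,1,1,1,1,1,1,1]}}

```text
t: 7.45
position: [549.9, -127.3, 164.2]
eef_rot: [0.837, 0.546, 0.002, 0.002]
ft_force: [0.1, 0.3, 0.4]
width: 0.6
```

Run:
```python
from h import *
s=cam('scene')
cv2.imwrite('pics/c6.png',cv2.resize(s['img'][165:265,215:315],(600,600),interpolation=cv2.INTER_CUBIC))
go([557,192,160])
```

```text
t 7.5 pos [ 548.6 -126.9  162.3] F [ 0.4  0.5 -0.7] delta [ 295.3 -120.8    2.1] dr None q6 0.14
```

View pics/c6.png

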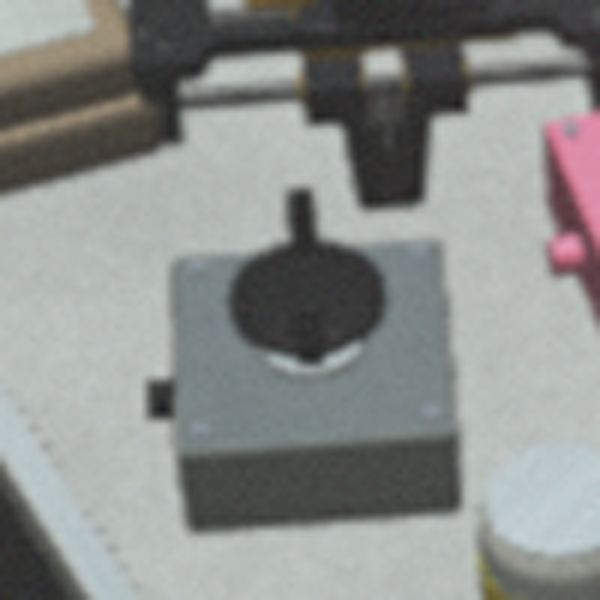

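The stop button is fully out and back at its rest twist. On to the start button at about (556.5, 190.5).

Request:
{"method": "send_rows", "body": {"delta_pos": [[35,-14,-5],[75,-31,-5],[115,-47,-5],[155,-64,-5],[195,-80,-5],[235,-97,-5],[270,-111,-5],[293,-120,0],[293,-120,30],[293,-120,60],[293,-120,60],[293,-120,60]], "dr": [[0,0,0],[0,0,0],[0,0,0],[0,0,0],[0,0,0],[0,0,0],[0,0,0],[0,0,0],[0,0,0],[0,0,0],[0,0,0],[0,0,0]], "fingers": [1,1,1,1,1,1,1,1,1,1,1,1]}}

```text
t: 8.7
position: [554.6, 189.3, 99.7]
eef_rot: [0.837, 0.546, -0.002, -0.001]
ft_force: [-0.6, -0.8, 0.9]
width: 0.7
```

Run:
```python
from h import *
s=cam('scene');t=cam('top')
f=lambda i,u,v,h:cv2.resize(i[v-h:v+h,u-h:u+h],(390,390),interpolation=cv2.INTER_CUBIC)
cv2.imwrite('pics/c7.png',np.hstack([f(s['img'],347,318,33),f(t['img'],234,222,33)]))
go([556.5,190.5,73])
p=ctrl.get_state()['position'];print(proj(s,p))
```

```text
t 8.8 pos [556.9 189.8 102.5] F [0.2 0.7 0.9] delta [ 0.5 -0.7 29.5] dr None q6 0.7
(np.float64(347.4654573931759), np.float64(305.63273131360967))
```

View pics/c7.png

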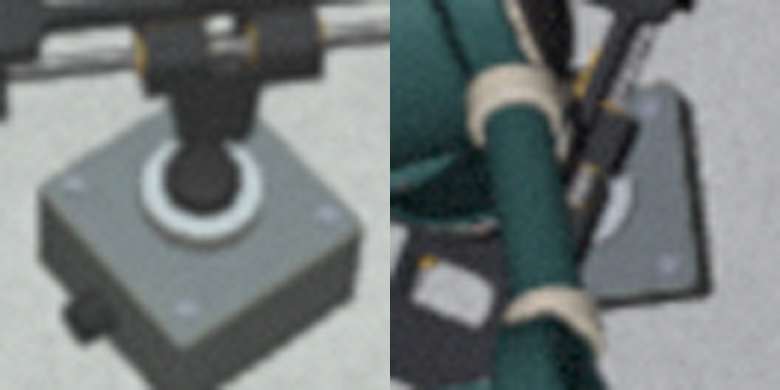

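The fingertip is over the button within about 2 mm, so I press.

Request:
{"method": "send_rows", "body": {"delta_pos": [[0,0,15],[0,0,25],[0,0,28],[0,0,31],[0,0,33],[0,0,34],[0,0,34]], "dr": [[0,0,0],[0,0,0],[0,0,0],[0,0,0],[0,0,0],[0,0,0],[0,0,0]], "fingers": [1,1,1,1,1,1,1]}}

```text
t: 9.5
position: [556.4, 189.6, 71.2]
eef_rot: [0.837, 0.546, -0.0, 0.0]
ft_force: [-8.5, -3.6, 21.1]
width: 0.7
```

Request:
{"method": "send_rows", "body": {"delta_pos": [[0,0,1],[0,0,2],[0,0,3],[0,0,3]], "dr": [[0,0,0],[0,0,0],[0,0,0],[0,0,0]], "fingers": [1,1,1,1]}}

```text
t: 9.9
position: [556.5, 189.6, 70.9]
eef_rot: [0.837, 0.547, -0.0, 0.0]
ft_force: [-14.6, -5.9, 36.2]
width: 0.6
```

It stopped at z≈71 with a steep force rise, so a corner of the closed tip is probably on the aluminium ring. I'll lift off, open to about 50 mm, and press with just the one (smaller) fingertip.

Request:
{"method": "send_rows", "body": {"delta_pos": [[0,0,-10],[0,0,-35],[0,-15,-35],[0,-32,-35],[0,-32,-35],[0,-32,-35],[0,-32,-35]], "dr": [[0,0,0],[0,0,0],[0,0,0],[0,0,0],[0,0,0],[0,0,0],[0,0,0]], "fingers": [1,1,0.43,0.43,0.43,0.43,0.43]}}

```text
t: 10.6
position: [526.3, 202.6, 98.7]
eef_rot: [0.837, 0.547, -0.001, -0.0]
ft_force: [0.5, 0.3, 0.0]
width: 38.6
```

Run:
```python
from h import *
s=cam('scene')
cv2.imwrite('pics/c8.png',cv2.resize(s['img'][265:365,297:397],(600,600),interpolation=cv2.INTER_CUBIC))
go([556.5,190.5,73])
st=ctrl.get_state(); M=R.from_quat(st['eef_rot']).as_matrix(); print(st['width'])
for z in(0,1):
  for d in(0,25,32,39):
    q=proj(s,st['position']+d*M[:,1]+(st['position'][2]-73)*M[:,2]*z); print(z,d,(np.array(q)-[297,265])*6)
```

```text
t 10.65 pos [526.6 202.6  98.9] F [ 0.   0.2 -0.3] delta [ 0.9 32.2 25.9] dr None q6 0.74
42.53160277579691
0 0 [392.19064143 239.04611015]
0 25 [323.82257909 246.31500492]
0 32 [304.63543924 248.3549823 ]
0 39 [285.42895918 250.39701593]
1 0 [387.92463392 279.9321167 ]
1 25 [320.67047765 287.15409186]
1 32 [301.79666138 289.18082507]
1 39 [282.9041331  291.20956764]
```

View pics/c8.png

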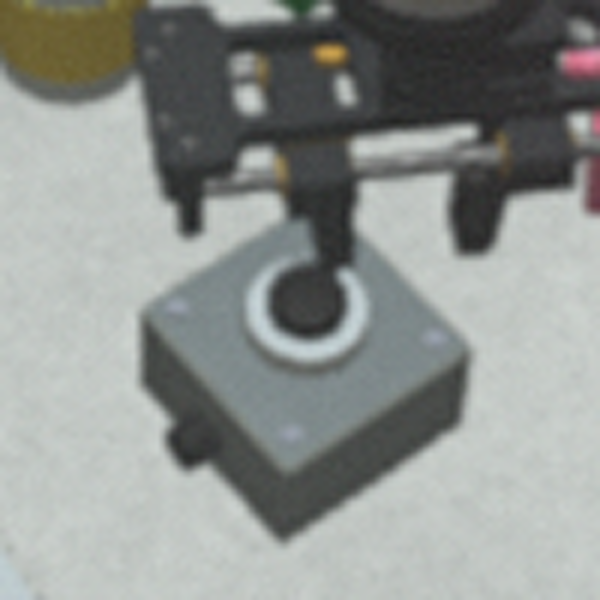

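Request:
{"method": "send_rows", "body": {"delta_pos": [[0,3.5,6],[0,3.5,13],[0,3.5,13],[0,3.5,13]], "dr": [[0,0,0],[0,0,0],[0,0,0],[0,0,0]], "fingers": [0.43,0.43,0.43,0.43]}}

```text
t: 11.05
position: [529.8, 201.0, 86.0]
eef_rot: [0.838, 0.546, -0.001, -0.0]
ft_force: [0.4, 0.8, 0.2]
width: 50.1
```

Run:
```python
from h import *
s=cam('scene')
cv2.imwrite('pics/c9.png',cv2.resize(s['img'][275:345,312:382],(600,600),interpolation=cv2.INTER_CUBIC))
go([556.5,190.5,73]); print(ctrl.get_state()['width'])
```

```text
t 11.1 pos [530.1 201.1  86.3] F [-0.1  0.9  0.4] delta [ 1.  28.5 13.3] dr None q6 0.73
50.592050997114725
```

View pics/c9.png

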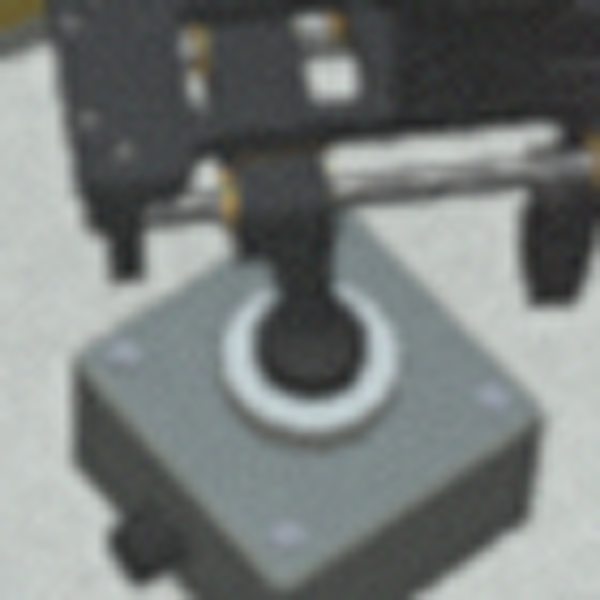

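The single fingertip is centred over the button. Pressing.

Request:
{"method": "send_rows", "body": {"delta_pos": [[0,0,9],[0,0,13],[0,0,15],[0,0,17],[0,0,18],[0,0,18]], "dr": [[0,0,0],[0,0,0],[0,0,0],[0,0,0],[0,0,0],[0,0,0]], "fingers": [0.43,0.43,0.43,0.43,0.43,0.43]}}

```text
t: 11.7
position: [530.8, 201.5, 71.2]
eef_rot: [0.838, 0.546, 0.001, 0.0]
ft_force: [-5.0, -2.4, 14.6]
width: 50.3
```

Request:
{"method": "send_rows", "body": {"delta_pos": [[0,0,1],[0,0,2],[0,0,3],[0,0,3]], "dr": [[0,0,0],[0,0,0],[0,0,0],[0,0,0]], "fingers": [0.43,0.43,0.43,0.43]}}

```text
t: 12.1
position: [531.0, 201.5, 70.8]
eef_rot: [0.838, 0.546, 0.001, 0.0]
ft_force: [-13.0, -4.5, 30.5]
width: 50.5
```

It bottoms at the same height, 70.9, with a different contact shape. Either that is the true bottom (button out at about 77) or it's the ring. I'll let up in steps and watch the spring force.

Request:
{"method": "send_rows", "body": {"delta_pos": [[0,0,-5],[0,0,-5],[0,0,-5]], "dr": [[0,0,0],[0,0,0],[0,0,0]], "fingers": [0.43,0.43,0.43]}}

```text
t: 12.4
position: [530.9, 201.5, 71.6]
eef_rot: [0.837, 0.546, 0.001, 0.0]
ft_force: [0.3, 0.3, 4.5]
width: 50.3
```

Request:
{"method": "send_rows", "body": {"delta_pos": [[0,0,-1.5],[0,0,-1.5],[0,0,-1.5]], "dr": [[0,0,0],[0,0,0],[0,0,0]], "fingers": [0.43,0.43,0.43]}}

```text
t: 12.7
position: [530.8, 201.5, 72.4]
eef_rot: [0.837, 0.546, 0.001, 0.0]
ft_force: [2.5, 0.6, 3.5]
width: 50.5
```

Request:
{"method": "send_rows", "body": {"delta_pos": [[0,0,-1.5],[0,0,-1.5],[0,0,-1.5]], "dr": [[0,0,0],[0,0,0],[0,0,0]], "fingers": [0.43,0.43,0.43]}}

```text
t: 13.0
position: [530.3, 201.4, 73.7]
eef_rot: [0.837, 0.546, 0.0, 0.0]
ft_force: [2.9, 0.8, 3.1]
width: 50.3
```

Request:
{"method": "send_rows", "body": {"delta_pos": [[0,0,-2],[0,0,-2],[0,0,-2]], "dr": [[0,0,0],[0,0,0],[0,0,0]], "fingers": [0.43,0.43,0.43]}}

```text
t: 13.3
position: [529.7, 201.2, 75.4]
eef_rot: [0.838, 0.546, -0.0, -0.0]
ft_force: [1.7, 0.5, 2.5]
width: 49.9
```

Request:
{"method": "send_rows", "body": {"delta_pos": [[0,0,-1],[0,0,-1],[0,0,-1]], "dr": [[0,0,0],[0,0,0],[0,0,0]], "fingers": [0.43,0.43,0.43]}}

```text
t: 13.6
position: [529.6, 201.2, 76.4]
eef_rot: [0.838, 0.546, -0.001, -0.0]
ft_force: [0.3, 0.5, 2.1]
width: 50.5
```

Request:
{"method": "send_rows", "body": {"delta_pos": [[0,0,-1.5],[0,0,-1.5],[0,0,-1.5]], "dr": [[0,0,0],[0,0,0],[0,0,0]], "fingers": [0.43,0.43,0.43]}}

```text
t: 13.9
position: [529.2, 201.0, 77.6]
eef_rot: [0.838, 0.546, -0.001, -0.0]
ft_force: [-0.6, -0.2, -0.2]
width: 50.2
```

The spring force runs linearly from 2 N at 76.9 to about 5 N at 70.9, which is the full 6 mm of travel. So the button was fully in, and it has now sprung back. I'll rise well clear and check everything.

Request:
{"method": "send_rows", "body": {"delta_pos": [[0,0,-30],[0,0,-80],[0,0,-130],[0,-40,-150],[0,-80,-150],[0,-110,-150],[0,-110,-150],[0,-110,-150]], "dr": [[0,0,0],[0,0,0],[0,0,0],[0,0,0],[0,0,0],[0,0,0],[0,0,0],[0,0,0]], "fingers": [0.43,0.43,0.43,0.43,0.43,0.43,0.43,0.43]}}

```text
t: 14.7
position: [428.9, 245.7, 228.0]
eef_rot: [0.837, 0.547, -0.0, 0.0]
ft_force: [0.2, -0.2, -0.7]
width: 50.7
```

Run:
```python
from h import *
s=cam('scene');t=cam('top'); cv2.imwrite('pics/c10.png',s['img'])
d=cv2.absdiff(s['img'],cv2.imread('pics/scene0.png')).max(2)
def md(u,v,r=14): return d[v-r:v+r,u-r:u+r].mean().round(1)
for n,p in dict(stop=(266,222),food=(308,260),flat=(270,287),soap=(350,248),start=(347,322),jar=(488,368),bottle=(407,435),brush=(283,147),eggc=(215,170),ref=(200,400)).items(): print(n,md(*p))
go([0,0,0])
```

```text
stop 8.1
food 10.4
flat 12.2
soap 9.5
start 9.6
jar 11.5
bottle 7.6
brush 10.8
eggc 11.7
ref 6.9
t 14.8 pos [429.9 245.3 228. ] F [ 0.8 -0.   0.4] delta [-397.7 -294.7  228.1] dr None q6 0.88
```

View pics/c10.png

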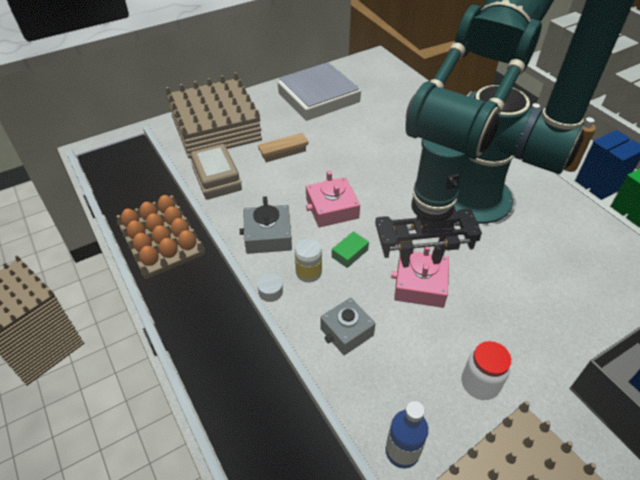

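The stop head is out at (266,215), the start button is out at (348,316), and all the goods are where they were. The gripper is at z = 228 mm, touching nothing.

```bash
python3 -c "
from plant import ctrl
print(ctrl.sign_off())"
```

```text
the job is handed in; nothing more can be done
None
```

The stop test is done in the order asked and handed in at about 15 s of the 48 s allowed. No verdict was reported.

- **Stop button:** I pressed the grey station's mushroom to the bottom. It bottomed at z ≈ 77.5 mm, with over 18 N on the wrist. With the fingers off, the picture showed it stayed in, with its collar hidden. Pushing the +y lug clockwise made it spring out, and once I backed off it returned to its rest twist.
- **Start button:** I pressed it twice to the bottom, both times at z ≈ 70.9 mm. The first press used closed fingers. I took its stop for the ring and repeated it with a single fingertip. On letting go, the spring force fell from about 4.5 N to 2 N and vanished near z ≈ 77 mm, which matches the full 6 mm travel.
- **Disagreement:** by the arm's reading, the start button's top is at about 77 mm, not the stated 73 mm. I relied on the measured travel and spring force.
- **Final check:** both buttons are out and the goods look unmoved in the last picture. The arm was clear of everything at z = 228 mm, with no contact force beyond noise.

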